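Find the hidden cross-bar under a thin shelf deck and stand a heavy tin over it

ROBOT

A 7-joint arm with a two-finger parallel gripper is mounted at the origin on the work surface. World frame = base frame: x ahead of the robot, y to its left, z up, the work surface at z = 0. Lengths are in m, angles in rad, forces in N, time in s.
With the tool pointing down it reaches from about 0.425 to 0.925 m from the base axis. Payload 6.8 kg.
Tool frame: the origin (TCP) lies at the very end of the fingers, on their centre line; the grasp point (between the pads) lies 19 mm behind it; z points along the fingers, y is the direction in which the jaws open and shut (so a half turn about z gives the same grasp; the last joint's range is limited). The gripper opens to 85 mm and grips with 20 to 120 N. Pads are 22 mm wide; open, the fingers measure 114 mm over their backs; the gripper's body (76 mm by 85 mm) begins 54 mm behind the grasp point. The pads swing forward as they close: fully open they stand 13 mm farther back than shut.
Start: joints at [1.013, 0.477, 0.022, 1.555, -0.011, 1.109, -0.083], TCP at [0.293, -0.608, 0.231] pointing down, gripper open.
Joint ranges: [-2.96, 2.96], [-0.34, 2.1], [-1.41, 1.46], [0.24, 2.44], [-1.37, 4.51], [0.17, 1.92], [-2.96, 2.96]. Speed limits (rad/s): [2.39, 2.39, 3.14, 3.14, 3.14, 3.14, 3.14].

INTERFACE

Orientations are given as a rotation vector (axis times angle).
In Python, from bench import monitor, viewer, job gives the robot as it stands. The module is installed in compiled form; this text tells all that it offers.
- The arm moves only by the tool drive_tool, never from a script. Its argument "commands" is a list of rows, each an object with "linear": the shift along the tool's x, y, z in m, a list of three; "dr": the turn, a rotation vector about the tool's x, y, z in degrees, a list of three; "jaw": the closure, from 0 (fully open) to 1 (shut). A call has 1 to 8 rows; each row shifts and turns the pose as measured when the row begins, along the tool's axes as they then stand; what a row does not reach is not made up. A row lasts 1/8 s, in which the tool goes at most 62.5 mm and 10.7 degrees, less where a joint would pass 70% of its speed; a pose out of reach is approached as far as the arm can. A call is refused whole if a number of a shift passes 0.0625 or a number of a turn 10.7, either way. A call with a gripper value outside its range is refused whole. The fingers move at their own pace and stop on an object; "force" is the grip in N (left out, the last holds). Time passes only in rows, so rows that do not move let the fingers close. It gives the time, the measured TCP pose, the force and the opening at its end, in the units of the state.
- monitor.get_obs(): the state, without advancing time (a new reading comes with each control period).
- viewer.grab_frame(name): name is "scene" or "top"; returns the picture (420x560x3 uint8, red, green, blue); there is no depth.
- viewer.calibration(name): a dict with "K" (3x3 intrinsics, pixels), "k1" (the pictures are not rectified: a ray, as slopes to the right and down, at radius r is drawn at 1 + k1 r^2 times it, then the intrinsics apply), "R" (3x3) and "t" (3): a world point X has camera coordinates R X + t. Camera axes: x right, y down, z forward; pixel columns grow to the right and rows downward; lengths in m; the calibration is good to about 2 mm. A picture is of the moment at which its call begins. calibration takes no time and is no camera call.
- job.hand_in(): hands the job in, once; it reports no verdict.
The state is a dict: "clock": time; "joints": joint angles; "qvel": joint speeds; "tau": joint torques, N m; "tcp_pos": TCP position; "orientation": TCP orientation; "contact_force": force on the tool from outside, world axes, zero at the start; "moment": the same for the moment, N m; "grip_width": finger opening in m.
Only numpy, scipy, OpenCV 4.12 (cv2) and the standard library are available. Lean on these libraries where they do the work, as an engineer would, in place of code of your own. Each camera call takes 0.05 s, during which the arm holds its last target.

TASK

The thin brown deck board of the low orange-and-blue bench shelf lies over a single hidden cross-bar that runs front to back somewhere beneath it; everywhere else the board sags. Press lightly along the board with the closed fingers, never harder than 25 N, to feel where the bar is; then pick up the heavy blue tin and stand it gently upright on the board right over the bar so that the board does not sag under it, let go, and leave the other things alone.

Things in the scene. Friction and masses are not known exactly. Their poses are not given: they have to be found in the camera images.
- shelf: Low bench shelf fixed to the table: orange steel edge, 212 x 400 mm, with blue corner posts (224 x 414 mm over these), 70 mm high, flush with a thin brown board inside it. Origin: centre of its underside, on the table; x across its depth, y along its 400 mm length, z up; yaw within 0.2 rad. Under the board a hidden bar, 8 mm wide, runs along x over the full depth; its centre is anywhere within y = -100 to 100 mm.
- board_mid (a point): Centre of the top of the springy board (x +-95, y +-180 mm from here, same axes as the shelf). The board can give 14 mm. A closed fingertip meets about 0.6 to 1 N per mm of depth midway between supports, rising to 2 N per mm some 20 mm from the bar or from the board ends; over the bar it gives under 0.5 mm. The blue tin sinks 3 mm or more well away from the bar, and leans if off-centre by over 20 mm.
- blue_tin_center (a point): Blue round tin full of fixings with a bright steel lid band and a white label, 58 mm diameter, 100 mm high, 0.7 to 0.93 kg, standing on the table beside the shelf (at either end of it). The point is its centre, 50 mm above its underside; z is its axis.
- red_tin_center (a point): Bystander: red tin with a white lid band, 58 mm diameter, 100 mm high, standing beside the other end of the shelf. Point: its centre, half-way up.
- carton_center (a point): Bystander: small closed cardboard carton, 100 x 140 x 60 mm, behind the shelf. Point: its centre.
- tape_roll_center (a point): Bystander: roll of brown tape lying flat, 100 mm diameter, 48 mm high, behind the shelf. Point: its centre.
- spray_bottle_center (a point): Bystander: white bottle with red cap, 64 mm diameter, 190 mm high, to the robot's right. Point: its centre, half-way up.
- jar_center (a point): Bystander: amber glass jar, 72 mm diameter, 100 mm high, to the robot's left. Point: its centre, half-way up.

How it is judged:
By the outcome, as a careful person would: the job done as asked, in the order asked, and still so for the second after the job is handed in, with the robot touching nothing.
It also fails if it takes over 72 s, if anything falls off the work surface, if the arm or the gripper's body presses on something with over 40 N, if the wrist force passes 120 N, or if a joint passes its speed limit or range.

## Working session

There is one attempt and no reset: what is moved stays moved. The work goes in short steps, Python scripts to look and compute and a tool call to move; the robot and the scene stay as the last step left them, time stands still between calls to the robot, and variables do not carry over. Pictures are saved under pics/ and viewed, and the job is handed in when it is done.

Besides the shell and the picture viewer there is one more tool, called after "Emit:" in YAML: its name, and indented under it one key for each argument. drive_tool: Moves the arm, as the interface text tells. Its arguments: {"type":"object","properties":{"commands":{"type":"array"},"force":{"type":"number"}},"required":["commands"]}

```bash
mkdir -p pics; python3 - <<'E'
from bench import monitor, viewer
import cv2
o=monitor.get_obs()
print(o)
for n in("scene","top"):
    im=viewer.grab_frame(n); cv2.imwrite(f"pics/{n}0.png",im[:,:,::-1]); c=viewer.calibration(n); print(n,c)
E
```

```text
{'clock': 0.0, 'joints': array([ 1.01288624,  0.4777818 ,  0.02233237,  1.55647234, -0.01149097,
        1.10932094, -0.08308666]), 'qvel': array([ 0.00041038,  0.00114035,  0.00113437,  0.0006892 ,  0.00087212,
       -0.00075391, -0.00059318]), 'tau': array([-1.47097489e-03, -5.96463418e+01,  1.60739534e+00, -2.81204081e+01,
        1.25387518e-02,  9.51814174e-03, -1.91190372e-05]), 'tcp_pos': array([ 0.29320795, -0.60731464,  0.23032904]), 'orientation': array([-3.06073070e+00, -7.00292965e-01,  8.65416004e-04]), 'contact_force': array([-0.16946908,  0.18997964, -0.14807915]), 'moment': array([0.07157888, 0.00500547, 0.01147559]), 'grip_width': 0.08560645892362657}
scene {'K': array([[447.45332849,   0.        , 283.56463426],
       [  0.        , 447.45332849, 202.72445854],
       [  0.        ,   0.        ,   1.        ]]), 'k1': -0.08433689123920035, 'R': array([[-0.71993479,  0.69366181,  0.02296075],
       [ 0.38682794,  0.42850761, -0.81654478],
       [-0.57624478, -0.57897713, -0.57682531]]), 't': array([ 0.42262433, -0.15029181,  1.57387118])}
top {'K': array([[462.19458804,   0.        , 286.41739291],
       [  0.        , 462.19458804, 210.00114702],
       [  0.        ,   0.        ,   1.        ]]), 'k1': -0.09866535844128363, 'R': array([[-2.42491913e-02, -9.99703681e-01, -2.12751128e-03],
       [-9.96451027e-01,  2.43417753e-02, -8.05780852e-02],
       [ 8.06059958e-02,  1.66007396e-04, -9.96746029e-01]]), 't': array([-0.00209185,  0.6077513 ,  1.31142919])}
```

View pics/scene0.png

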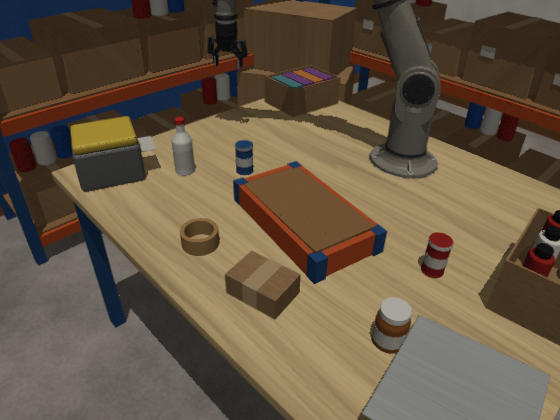

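View pics/top0.png

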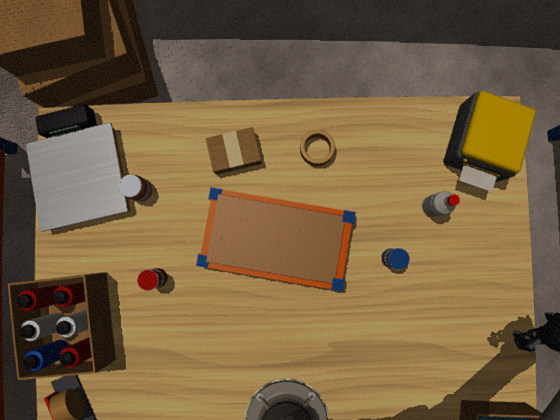

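The top view shows the shelf with corner posts near (215,194), (349,217), (338,285) and (203,261). The blue tin is at about (398,259) in top and (244,157) in scene, and the red tin is at (152,280). I'll zoom in to measure.

```bash
python3 - <<'E'
import cv2, numpy as np
a=cv2.imread("pics/top0.png");b=cv2.imread("pics/scene0.png")
cv2.imwrite("pics/z1.png",cv2.resize(a[180:300,190:360],None,fx=4.6,fy=4.6,interpolation=cv2.INTER_CUBIC))
c=cv2.resize(a[235:285,370:425],None,fx=7,fy=7,interpolation=cv2.INTER_CUBIC)
d=cv2.resize(b[130:180,220:275],None,fx=7,fy=7,interpolation=cv2.INTER_CUBIC)
cv2.imwrite("pics/z2.png",np.hstack([c,d]))
cv2.imwrite("pics/z3.png",cv2.resize(b[155:285,225:395],None,fx=4.6,fy=4.6,interpolation=cv2.INTER_CUBIC))
E
```

```text
(no output)
```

View pics/z1.png

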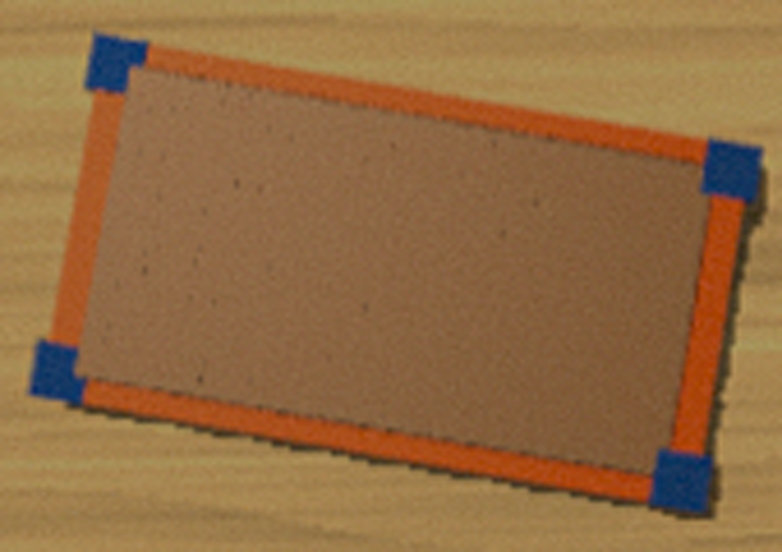

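View pics/z2.png

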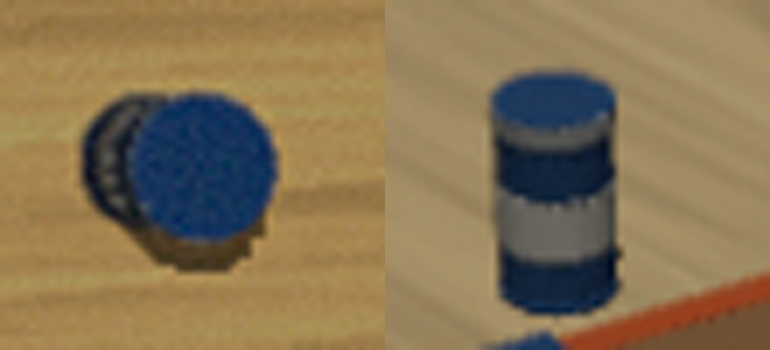

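View pics/z3.png

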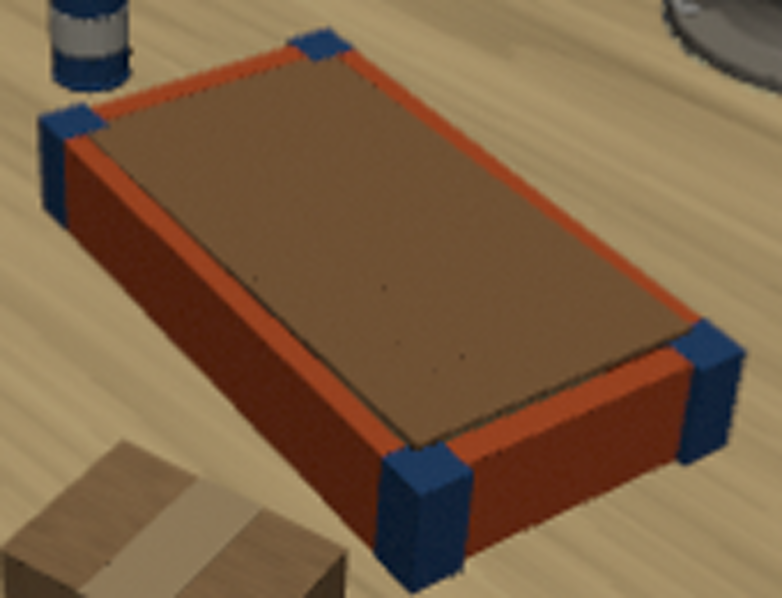

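```bash
cat > h.py <<'E'
import numpy as np, cv2
from bench import viewer
C={n:viewer.calibration(n) for n in("scene","top")}
def und(n,p):
    c=C[n]; return cv2.undistortPoints(np.array(p,float).reshape(-1,1,2),c["K"],np.array([c["k1"],0,0,0.]))[:,0]
def tri(ps,pt):
    P=[np.hstack([C[n]["R"],C[n]["t"][:,None]]) for n in("scene","top")]
    X=cv2.triangulatePoints(P[0],P[1],und("scene",ps).T,und("top",pt).T); return (X[:3]/X[3]).T
def proj(n,X):
    c=C[n]; r=cv2.projectPoints(np.array(X,float).reshape(-1,1,3),cv2.Rodrigues(c["R"])[0],c["t"],c["K"],np.array([c["k1"],0,0,0.]))[0]; return r[:,0]
def onz(n,p,z):
    c=C[n]; u=und(n,p); d=np.c_[u,np.ones(len(u))]@c["R"]; o=-c["R"].T@c["t"]
    return o+d*((z-o[2])/d[:,2])[:,None]
E
python3 - <<'E'
from h import *
z=lambda p,s,o:[( (a+.5)/s-.5+o[0],(b+.5)/s-.5+o[1]) for a,b in p]
t=z([(95,33),(763,148),(711,514),(29,398)],4.6,(190,180))
s=z([(412,492),(39,118),(318,28),(745,352)],4.6,(225,155))
X=tri(s,t);print(X.round(4))
A=onz("top",t,.07);B=onz("scene",s,.07);print(A.round(4),B.round(4))
for Y in(A,B):
    c=Y.mean(0); ux=(Y[0]+Y[1]-Y[2]-Y[3]); uy=(Y[0]+Y[3]-Y[1]-Y[2])
    print(c,np.arctan2(ux[1],ux[0]),np.arctan2(-uy[0],uy[1]),np.linalg.norm(ux)/2,np.linalg.norm(uy)/2)
t=z([(202,167)],7,(370,235)); s=z([(553-385,101)],7,(220,130))
print(tri(s,t),onz("top",t,.1),onz("scene",s,.1))
s=z([(553-385,284)],7,(220,130));print("base",onz("scene",s,0))
E
```

```text
[[ 0.6756  0.1941  0.0714]
 [ 0.5939 -0.2098  0.0682]
 [ 0.3753 -0.1728  0.0663]
 [ 0.4536  0.2386  0.0674]]
[[ 0.6746  0.1956  0.07  ]
 [ 0.5941 -0.2098  0.07  ]
 [ 0.3744 -0.171   0.07  ]
 [ 0.4535  0.2385  0.07  ]] [[ 0.6757  0.1918  0.07  ]
 [ 0.5954 -0.207   0.07  ]
 [ 0.3811 -0.1697  0.07  ]
 [ 0.457   0.24    0.07  ]]
[0.52413981 0.01331403 0.07      ] -0.18302755998233272 -0.1932836562756616 0.2241631727698331 0.41521374921343396
[0.52729664 0.01374922 0.07      ] -0.1950327823405183 -0.19088993551583203 0.22064780611610643 0.4117240192727056
[[ 0.46174016 -0.3186984   0.0986478 ]] [[ 0.46180408 -0.31839593  0.1       ]] [[ 0.46333588 -0.316671    0.1       ]]
base [[ 0.46305075 -0.32127537  0.        ]]
```

```bash
cat >> h.py <<'E'
from scipy.spatial.transform import Rotation as Ro
from bench import monitor
SC=np.array([0.5255,0.0135]);YAW=-0.191
S=np.array([[np.cos(YAW),-np.sin(YAW)],[np.sin(YAW),np.cos(YAW)]])
def st(target=None,shelf=None):
    o=monitor.get_obs();R=Ro.from_rotvec(o["orientation"]).as_matrix();p=o["tcp_pos"]
    print("t",round(o["clock"],2),"p",p.round(4),"F",o["contact_force"].round(2),"w",round(o["grip_width"],4))
    print("yaw of tool y",np.degrees(np.arctan2(R[1,1],R[0,1])).round(2),"z",R[:,2].round(3),"shelf xy",(S.T@(p[:2]-SC)).round(4))
    if shelf is not None: target=[*(SC+S@np.array(shelf[:2])),shelf[2]]
    if target is not None: print("target",np.round(target,4),"tool shift",(R.T@(np.array(target)-p)).round(4))
E
python3 - <<'E'
from h import *
st(shelf=(0,-.1,.2));st(shelf=(0,.1,.2))
print(onz("top",[(440,204),(452,200)],.19), onz("top",[(152,280)],.1))
E
```

```text
t 0.1 p [ 0.2932 -0.6074  0.2304] F [-0.35 -0.42  0.11] w 0.0852
yaw of tool y -64.23 z [-0.001  0.001 -1.   ] shelf xy [-0.1102 -0.6537]
target [ 0.5065 -0.0847  0.2   ] tool shift [ 0.4193 -0.378   0.031 ]
t 0.1 p [ 0.2932 -0.6074  0.2304] F [-0.35 -0.42  0.11] w 0.0852
yaw of tool y -64.23 z [-0.001  0.001 -1.   ] shelf xy [-0.1102 -0.6537]
target [0.5445 0.1117 0.2   ] tool shift [ 0.5389 -0.5383  0.0313]
[[ 0.59994686 -0.41044611  0.19      ]
 [ 0.60950905 -0.44250542  0.19      ]] [[0.41908285 0.35385725 0.1       ]]
```

Emit:
drive_tool:
  commands:
    - {"linear":[0.044,-0.04,0],"dr":[0,0,0],"jaw":1}
    - {"linear":[0.044,-0.04,0],"dr":[0,0,0],"jaw":1}
    - {"linear":[0.044,-0.04,0],"dr":[0,0,0],"jaw":1}
    - {"linear":[0.044,-0.04,0],"dr":[0,0,0],"jaw":1}
    - {"linear":[0.044,-0.04,0],"dr":[0,0,0],"jaw":1}
    - {"linear":[0.044,-0.04,0],"dr":[0,0,0],"jaw":1}
    - {"linear":[0.044,-0.04,0],"dr":[0,0,0],"jaw":1}
    - {"linear":[0.044,-0.04,0],"dr":[0,0,0],"jaw":1}
  force: 60

```text
clock: 1.1
tcp_pos: [0.4731, -0.1575, 0.2274]
orientation: [-3.064, -0.685, 0.006]
contact_force: [1.2, 0.4, -0.4]
grip_width: 0.0
```

Emit:
drive_tool:
  commands:
    - {"linear":[0,0,0],"dr":[0,0,9.5],"jaw":1}
    - {"linear":[0,0,0],"dr":[0,0,9.5],"jaw":1}
    - {"linear":[0,0,0],"dr":[0,0,9.5],"jaw":1}
    - {"linear":[0,0,0],"dr":[0,0,9],"jaw":1}

```text
clock: 1.6
tcp_pos: [0.4742, -0.1502, 0.2264]
orientation: [-3.119, 0.349, 0.01]
contact_force: [0.4, -0.6, -0.0]
grip_width: -0.0001
```

```bash
python3 -c "
from h import *
st(shelf=(0,-.1,.08))"
```

```text
t 1.6 p [ 0.4742 -0.1502  0.2264] F [ 0.36 -0.56 -0.04] w -0.0001
yaw of tool y -102.75 z [-0.006  0.004 -1.   ] shelf xy [-0.0193 -0.1705]
target [ 0.5065 -0.0847  0.08  ] tool shift [ 0.0181 -0.0707  0.1464]
```

Emit:
drive_tool:
  commands:
    - {"linear":[0.007,-0.035,0.04],"dr":[0,0,-0.5],"jaw":1}
    - {"linear":[0.007,-0.035,0.04],"dr":[0,0,-0.5],"jaw":1}
    - {"linear":[0.007,-0.035,0.04],"dr":[0,0,-0.5],"jaw":1}
    - {"linear":[0,0,0.02],"dr":[0,0,0],"jaw":1}
    - {"linear":[0,0,0],"dr":[0,0,0],"jaw":1}

```text
clock: 2.22
tcp_pos: [0.518, -0.0497, 0.0826]
orientation: [-3.124, 0.313, 0.008]
contact_force: [-0.1, -0.2, 0.6]
grip_width: -0.0001
```

```bash
python3 -c "
from h import *
st(shelf=(0,-.075,.075))"
```

```text
t 2.23 p [ 0.518  -0.0497  0.0826] F [-0.15 -0.22  0.61] w -0.0001
yaw of tool y -101.44 z [-0.005  0.003 -1.   ] shelf xy [ 0.0046 -0.0635]
target [ 0.5113 -0.0601  0.075 ] tool shift [-0.0045  0.0116  0.0076]
```

Press slowly here (shelf y = -63).

Emit:
drive_tool:
  commands:
    - {"linear":[0,0,0.004],"dr":[0,0,0],"jaw":1}
    - {"linear":[0,0,0.003],"dr":[0,0,0],"jaw":1}
    - {"linear":[0,0,0.002],"dr":[0,0,0],"jaw":1}
    - {"linear":[0,0,0.001],"dr":[0,0,0],"jaw":1}

```text
clock: 2.72
tcp_pos: [0.5194, -0.0513, 0.0747]
orientation: [-3.123, 0.317, 0.001]
contact_force: [-0.2, 0.8, -0.1]
grip_width: 0.0001
```

Emit:
drive_tool:
  commands:
    - {"linear":[0,0,0.001],"dr":[0,0,0],"jaw":1}
    - {"linear":[0,0,0.001],"dr":[0,0,0],"jaw":1}

```text
clock: 2.98
tcp_pos: [0.5197, -0.0515, 0.0731]
orientation: [-3.123, 0.318, -0.0]
contact_force: [1.0, -0.0, -1.5]
grip_width: 0.0
```

Emit:
drive_tool:
  commands:
    - {"linear":[0,0,0.0015],"dr":[0,0,0],"jaw":1}
    - {"linear":[0,0,0.0015],"dr":[0,0,0],"jaw":1}

```text
clock: 3.22
tcp_pos: [0.5198, -0.0515, 0.07]
orientation: [-3.123, 0.318, -0.0]
contact_force: [-1.1, -0.6, 1.4]
grip_width: -0.0003
```

Emit:
drive_tool:
  commands:
    - {"linear":[0,0,0.0015],"dr":[0,0,0],"jaw":1}
    - {"linear":[0,0,0.0015],"dr":[0,0,0],"jaw":1}

```text
clock: 3.48
tcp_pos: [0.5198, -0.0515, 0.0669]
orientation: [-3.124, 0.318, -0.0]
contact_force: [-0.6, -0.4, 3.8]
grip_width: 0.0005
```

Emit:
drive_tool:
  commands:
    - {"linear":[0,0,0.0015],"dr":[0,0,0],"jaw":1}
    - {"linear":[0,0,0.0015],"dr":[0,0,0],"jaw":1}

```text
clock: 3.72
tcp_pos: [0.5198, -0.0516, 0.0642]
orientation: [-3.124, 0.318, -0.0]
contact_force: [-2.1, -0.1, 5.4]
grip_width: -0.0004
```

Emit:
drive_tool:
  commands:
    - {"linear":[0,0,-0.013],"dr":[0,0,0],"jaw":1}
    - {"linear":[0,-0.022,0],"dr":[0,0,0],"jaw":1}
    - {"linear":[0,-0.022,0],"dr":[0,0,0],"jaw":1}
    - {"linear":[0,0,0.003],"dr":[0,0,0],"jaw":1}
    - {"linear":[0,0,0.003],"dr":[0,0,0],"jaw":1}

```text
clock: 4.35
tcp_pos: [0.5295, -0.0089, 0.0735]
orientation: [-3.124, 0.32, -0.004]
contact_force: [0.5, 0.6, 0.4]
grip_width: 0.0001
```

Emit:
drive_tool:
  commands:
    - {"linear":[0,0,0.0015],"dr":[0,0,0],"jaw":1}
    - {"linear":[0,0,0.001],"dr":[0,0,0],"jaw":1}
    - {"linear":[0,0,0.001],"dr":[0,0,0],"jaw":1}

```text
clock: 4.72
tcp_pos: [0.5289, -0.011, 0.0695]
orientation: [-3.124, 0.325, -0.002]
contact_force: [-0.0, 0.7, 3.0]
grip_width: -0.0
```

Emit:
drive_tool:
  commands:
    - {"linear":[0,0,0.001],"dr":[0,0,0],"jaw":1}
    - {"linear":[0,0,0.001],"dr":[0,0,0],"jaw":1}

```text
clock: 4.97
tcp_pos: [0.5289, -0.011, 0.0678]
orientation: [-3.124, 0.325, -0.002]
contact_force: [-1.7, 0.6, 6.6]
grip_width: 0.0002
```

Emit:
drive_tool:
  commands:
    - {"linear":[0,0,0.001],"dr":[0,0,0],"jaw":1}
    - {"linear":[0,0,0.001],"dr":[0,0,0],"jaw":1}

```text
clock: 5.22
tcp_pos: [0.5289, -0.011, 0.0667]
orientation: [-3.124, 0.325, -0.002]
contact_force: [-2.7, -0.6, 9.2]
grip_width: 0.0001
```

Emit:
drive_tool:
  commands:
    - {"linear":[0,0,-0.01],"dr":[0,0,0],"jaw":1}
    - {"linear":[0,-0.015,0],"dr":[0,0,0],"jaw":1}
    - {"linear":[0,0,0],"dr":[0,0,0],"jaw":1}
    - {"linear":[0,0,0.0025],"dr":[0,0,0],"jaw":1}
    - {"linear":[0,0,0.0015],"dr":[0,0,0],"jaw":1}

```text
clock: 5.85
tcp_pos: [0.5322, 0.0049, 0.0727]
orientation: [-3.124, 0.324, -0.002]
contact_force: [-0.1, -0.2, 0.6]
grip_width: -0.0002
```

Emit:
drive_tool:
  commands:
    - {"linear":[0,0,0.001],"dr":[0,0,0],"jaw":1}
    - {"linear":[0,0,0.001],"dr":[0,0,0],"jaw":1}

```text
clock: 6.1
tcp_pos: [0.5318, 0.0045, 0.0701]
orientation: [-3.125, 0.325, -0.001]
contact_force: [0.0, 0.1, 0.2]
grip_width: -0.0002
```

```bash
python3 -c "
from h import *
print(S.T@(np.array([.5289,-.011])-SC))
st()"
```

```text
[ 0.00798927 -0.02340901]
t 6.1 p [0.5318 0.0045 0.0701] F [0.03 0.07 0.2 ] w -0.0002
yaw of tool y -101.87 z [ 0.001  0.    -1.   ] shelf xy [ 0.0079 -0.0076]
```

Emit:
drive_tool:
  commands:
    - {"linear":[0,0,0.001],"dr":[0,0,0],"jaw":1}

```text
clock: 6.22
tcp_pos: [0.5319, 0.0045, 0.0698]
orientation: [-3.125, 0.325, -0.001]
contact_force: [-5.4, -0.7, 18.3]
grip_width: 0.0002
```

Emit:
drive_tool:
  commands:
    - {"linear":[0,0,0.001],"dr":[0,0,0],"jaw":1}

```text
clock: 6.35
tcp_pos: [0.5319, 0.0045, 0.0698]
orientation: [3.125, -0.325, 0.0]
contact_force: [-5.7, -0.3, 14.3]
grip_width: -0.0001
```

Emit:
drive_tool:
  commands:
    - {"linear":[0,0,0.001],"dr":[0,0,0],"jaw":1}

```text
clock: 6.48
tcp_pos: [0.5318, 0.0045, 0.0698]
orientation: [3.124, -0.326, 0.0]
contact_force: [-4.3, -0.1, 11.6]
grip_width: -0.0002
```

Emit:
drive_tool:
  commands:
    - {"linear":[0,0,0.001],"dr":[0,0,0],"jaw":1}

```text
clock: 6.6
tcp_pos: [0.5319, 0.0045, 0.0699]
orientation: [3.124, -0.326, 0.001]
contact_force: [-3.9, -0.0, 11.2]
grip_width: 0.0001
```

Emit:
drive_tool:
  commands:
    - {"linear":[0,0,-0.005],"dr":[0,0,0],"jaw":1}
    - {"linear":[0,-0.015,0],"dr":[0,0,0],"jaw":1}
    - {"linear":[0,0,0],"dr":[0,0,0],"jaw":1}
    - {"linear":[0,0,0.0015],"dr":[0,0,0],"jaw":1}
    - {"linear":[0,0,0.001],"dr":[0,0,0],"jaw":1}

```text
clock: 7.22
tcp_pos: [0.5352, 0.0205, 0.0723]
orientation: [3.124, -0.325, 0.001]
contact_force: [0.6, -1.4, 0.2]
grip_width: 0.0001
```

```bash
python3 -c "
from h import *
st()"
```

```text
t 7.22 p [0.5352 0.0205 0.0723] F [ 0.61 -1.38  0.24] w 0.0001
yaw of tool y -101.89 z [ 0.001 -0.    -1.   ] shelf xy [0.0082 0.0088]
```

Emit:
drive_tool:
  commands:
    - {"linear":[0,0,0.001],"dr":[0,0,0],"jaw":1}
    - {"linear":[0,0,0.001],"dr":[0,0,0],"jaw":1}
    - {"linear":[0,0,0.0007],"dr":[0,0,0],"jaw":1}

```text
clock: 7.6
tcp_pos: [0.5351, 0.0202, 0.0692]
orientation: [3.124, -0.326, 0.0]
contact_force: [0.1, 0.6, 2.5]
grip_width: 0.0003
```

Emit:
drive_tool:
  commands:
    - {"linear":[0,0,0.001],"dr":[0,0,0],"jaw":1}

```text
clock: 7.72
tcp_pos: [0.5351, 0.0202, 0.0684]
orientation: [3.124, -0.326, 0.0]
contact_force: [-1.6, -0.0, 8.4]
grip_width: -0.0004
```

Emit:
drive_tool:
  commands:
    - {"linear":[0,0,0.001],"dr":[0,0,0],"jaw":1}

```text
clock: 7.85
tcp_pos: [0.5352, 0.0201, 0.0682]
orientation: [3.124, -0.327, 0.0]
contact_force: [-4.0, -0.5, 15.0]
grip_width: 0.0001
```

Emit:
drive_tool:
  commands:
    - {"linear":[0,0,0.001],"dr":[0,0,0],"jaw":1}

```text
clock: 7.98
tcp_pos: [0.5351, 0.0201, 0.0682]
orientation: [3.124, -0.327, 0.0]
contact_force: [-4.5, -0.6, 14.3]
grip_width: -0.0001
```

Emit:
drive_tool:
  commands:
    - {"linear":[0,0,-0.005],"dr":[0,0,0],"jaw":1}
    - {"linear":[0,-0.012,0],"dr":[0,0,0],"jaw":1}
    - {"linear":[0,0,0],"dr":[0,0,0],"jaw":1}
    - {"linear":[0,0,0.002],"dr":[0,0,0],"jaw":1}
    - {"linear":[0,0,0.001],"dr":[0,0,0],"jaw":1}
    - {"linear":[0,0,0.001],"dr":[0,0,0],"jaw":1}

```text
clock: 8.72
tcp_pos: [0.5378, 0.033, 0.0687]
orientation: [3.124, -0.326, 0.0]
contact_force: [-1.3, -0.1, 3.3]
grip_width: 0.0001
```

Emit:
drive_tool:
  commands:
    - {"linear":[0,0,0.001],"dr":[0,0,0],"jaw":1}

```text
clock: 8.85
tcp_pos: [0.5379, 0.0329, 0.0679]
orientation: [3.124, -0.326, 0.0]
contact_force: [-1.1, -0.1, 4.7]
grip_width: -0.0002
```

Emit:
drive_tool:
  commands:
    - {"linear":[0,0,0.001],"dr":[0,0,0],"jaw":1}

```text
clock: 8.98
tcp_pos: [0.5379, 0.0329, 0.0671]
orientation: [3.124, -0.327, 0.0]
contact_force: [-2.5, 1.4, 6.3]
grip_width: -0.0001
```

Emit:
drive_tool:
  commands:
    - {"linear":[0,0,0.001],"dr":[0,0,0],"jaw":1}

```text
clock: 9.1
tcp_pos: [0.5379, 0.0329, 0.0666]
orientation: [3.124, -0.327, 0.001]
contact_force: [-2.3, -0.1, 8.5]
grip_width: 0.0001
```

Emit:
drive_tool:
  commands:
    - {"linear":[0,0,0.001],"dr":[0,0,0],"jaw":1}

```text
clock: 9.22
tcp_pos: [0.5379, 0.0329, 0.0661]
orientation: [3.124, -0.327, 0.001]
contact_force: [-2.2, -0.8, 10.0]
grip_width: 0.0
```

```bash
python3 -c "
from h import *
st()"
```

```text
t 9.22 p [0.5379 0.0329 0.0661] F [-2.2  -0.81 10.03] w 0.0
yaw of tool y -101.95 z [ 0.    -0.001 -1.   ] shelf xy [0.0085 0.0214]
```

Emit:
drive_tool:
  commands:
    - {"linear":[0,0,-0.008],"dr":[0,0,0],"jaw":1}
    - {"linear":[0,0.017,0],"dr":[0,0,0],"jaw":1}
    - {"linear":[0,0.017,0],"dr":[0,0,0],"jaw":1}
    - {"linear":[0,0,0],"dr":[0,0,0],"jaw":1}
    - {"linear":[0,0,0.002],"dr":[0,0,0],"jaw":1}

```text
clock: 9.85
tcp_pos: [0.5297, -0.0048, 0.0718]
orientation: [3.122, -0.331, -0.0]
contact_force: [-0.5, -0.2, -0.2]
grip_width: 0.0
```

Emit:
drive_tool:
  commands:
    - {"linear":[0,0,0.001],"dr":[0,0,0],"jaw":1}
    - {"linear":[0,0,0.001],"dr":[0,0,0],"jaw":1}

```text
clock: 10.1
tcp_pos: [0.5296, -0.0043, 0.0695]
orientation: [3.122, -0.33, -0.001]
contact_force: [-1.5, -0.5, 5.6]
grip_width: -0.0001
```

```bash
python3 -c "
from h import *
st()"
```

```text
t 10.1 p [ 0.5296 -0.0043  0.0695] F [-1.45 -0.55  5.57] w -0.0001
yaw of tool y -102.06 z [-0.001 -0.002 -1.   ] shelf xy [ 0.0074 -0.0167]
```

Emit:
drive_tool:
  commands:
    - {"linear":[0,0,0.001],"dr":[0,0,0],"jaw":1}

```text
clock: 10.22
tcp_pos: [0.5298, -0.0042, 0.0691]
orientation: [3.122, -0.329, -0.001]
contact_force: [-5.0, -1.5, 15.4]
grip_width: 0.0001
```

Emit:
drive_tool:
  commands:
    - {"linear":[0,0,0.001],"dr":[0,0,0],"jaw":1}

```text
clock: 10.35
tcp_pos: [0.5298, -0.0042, 0.0691]
orientation: [3.121, -0.329, -0.001]
contact_force: [-6.2, -1.7, 15.1]
grip_width: -0.0002
```

Emit:
drive_tool:
  commands:
    - {"linear":[0,0,0.001],"dr":[0,0,0],"jaw":1}

```text
clock: 10.48
tcp_pos: [0.5298, -0.0042, 0.0692]
orientation: [3.121, -0.328, -0.001]
contact_force: [-4.4, -0.8, 14.0]
grip_width: 0.0004
```

Emit:
drive_tool:
  commands:
    - {"linear":[0,0,-0.003],"dr":[0,0,0],"jaw":1}
    - {"linear":[0,-0.011,0],"dr":[0,0,0],"jaw":1}
    - {"linear":[0,-0.011,0],"dr":[0,0,0],"jaw":1}
    - {"linear":[0,0,0],"dr":[0,0,0],"jaw":1}

```text
clock: 10.98
tcp_pos: [0.535, 0.0208, 0.0722]
orientation: [3.123, -0.325, -0.001]
contact_force: [-0.8, 0.4, -0.2]
grip_width: -0.0001
```

```bash
python3 -c "
from h import *
st()"
```

```text
t 10.97 p [0.535  0.0208 0.0722] F [-0.84  0.35 -0.24] w -0.0001
yaw of tool y -101.87 z [-0.001 -0.002 -1.   ] shelf xy [0.0079 0.009 ]
```

Emit:
drive_tool:
  commands:
    - {"linear":[0,0.007,0],"dr":[0,0,0],"jaw":1}
    - {"linear":[0,0,0],"dr":[0,0,0],"jaw":1}
    - {"linear":[0,0,0.001],"dr":[0,0,0],"jaw":1}
    - {"linear":[0,0,0.001],"dr":[0,0,0],"jaw":1}

```text
clock: 11.48
tcp_pos: [0.5331, 0.0127, 0.0698]
orientation: [3.122, -0.326, -0.002]
contact_force: [-1.9, -0.3, 11.3]
grip_width: 0.0002
```

Emit:
drive_tool:
  commands:
    - {"linear":[0,0,0.0007],"dr":[0,0,0],"jaw":1}

```text
clock: 11.6
tcp_pos: [0.5331, 0.0127, 0.0698]
orientation: [3.122, -0.326, -0.002]
contact_force: [-4.4, 0.1, 13.3]
grip_width: 0.0001
```

Emit:
drive_tool:
  commands:
    - {"linear":[0,0,0.001],"dr":[0,0,0],"jaw":1}

```text
clock: 11.72
tcp_pos: [0.5331, 0.0127, 0.0697]
orientation: [3.121, -0.326, -0.002]
contact_force: [-4.5, 0.4, 15.1]
grip_width: -0.0002
```

Emit:
drive_tool:
  commands:
    - {"linear":[0,0,0.001],"dr":[0,0,0],"jaw":1}

```text
clock: 11.85
tcp_pos: [0.5331, 0.0127, 0.0698]
orientation: [3.121, -0.327, -0.002]
contact_force: [-5.1, -0.7, 11.8]
grip_width: -0.0003
```

```bash
python3 -c "
from h import *
st()"
```

```text
t 11.85 p [0.5331 0.0127 0.0698] F [-5.07 -0.67 11.83] w -0.0003
yaw of tool y -101.96 z [-0.002 -0.003 -1.   ] shelf xy [0.0076 0.0007]
```

```bash
python3 -c "
from h import *
st(target=(.4625,-.318,.16))"
```

```text
t 11.85 p [0.5331 0.0127 0.0698] F [-5.07 -0.67 11.83] w -0.0003
yaw of tool y -101.96 z [-0.002 -0.003 -1.   ] shelf xy [0.0076 0.0007]
target [ 0.4625 -0.318   0.16  ] tool shift [-0.0007  0.3385 -0.089 ]
```

Emit:
drive_tool:
  commands:
    - {"linear":[0,0,-0.05],"dr":[0,0,0],"jaw":1}
    - {"linear":[0,0,-0.045],"dr":[0,0,0],"jaw":0.5}

```text
clock: 12.1
tcp_pos: [0.5308, 0.0127, 0.1638]
orientation: [3.12, -0.326, -0.014]
contact_force: [0.3, 0.4, -0.3]
grip_width: 0.0171
```

Emit:
drive_tool:
  commands:
    - {"linear":[0,0.054,0],"dr":[0,0,0],"jaw":0}
    - {"linear":[0,0.054,0],"dr":[0,0,0],"jaw":0}
    - {"linear":[0,0.054,0],"dr":[0,0,0],"jaw":0}
    - {"linear":[0,0.054,0],"dr":[0,0,0],"jaw":0}
    - {"linear":[0,0.054,0],"dr":[0,0,0],"jaw":0}
    - {"linear":[0,0.054,0],"dr":[0,0,0],"jaw":0}
    - {"linear":[0,0,0],"dr":[0,0,0],"jaw":0}

```text
clock: 12.98
tcp_pos: [0.466, -0.3136, 0.1698]
orientation: [3.121, -0.322, 0.005]
contact_force: [0.6, 1.0, -0.4]
grip_width: 0.0855
```

```bash
python3 -c "
from h import *
st(target=(.4625,-.318,.055))
R=Ro.from_rotvec(monitor.get_obs()['orientation']).as_matrix();print(R)"
```

```text
t 12.97 p [ 0.466  -0.3136  0.1698] F [ 0.58  0.97 -0.4 ] w 0.0855
yaw of tool y -101.79 z [ 0.003 -0.005 -1.   ] shelf xy [ 0.0037 -0.3325]
target [ 0.4625 -0.318   0.055 ] tool shift [-0.0029  0.0045  0.1148]
[[ 0.97889163 -0.20436356  0.00258856]
 [-0.2043499  -0.97888638 -0.0047511 ]
 [ 0.00350486  0.00412184 -0.99998536]]
```

Emit:
drive_tool:
  commands:
    - {"linear":[-0.003,0.0045,0.02],"dr":[0,0,0],"jaw":0}
    - {"linear":[0,0,0.025],"dr":[0,0,0],"jaw":0}
    - {"linear":[0,0,0],"dr":[0,0,0],"jaw":0}

```text
clock: 13.35
tcp_pos: [0.4627, -0.3165, 0.124]
orientation: [3.121, -0.322, 0.006]
contact_force: [0.7, -0.7, 0.3]
grip_width: 0.0853
```

```bash
python3 - <<'E'
from h import *
st(target=(.4625,-.318,.055))
a=viewer.grab_frame("top")[200:310,350:450,::-1];b=viewer.grab_frame("scene")[80:190,190:290,::-1]
cv2.imwrite("pics/g1.png",cv2.resize(np.hstack([a,b]),None,fx=4,fy=4,interpolation=cv2.INTER_CUBIC))
E
```

```text
t 13.35 p [ 0.4627 -0.3165  0.124 ] F [ 0.72 -0.74  0.3 ] w 0.0853
yaw of tool y -101.79 z [ 0.003 -0.004 -1.   ] shelf xy [ 0.001  -0.3359]
target [ 0.4625 -0.318   0.055 ] tool shift [-0.0002  0.0013  0.069 ]
```

View pics/g1.png

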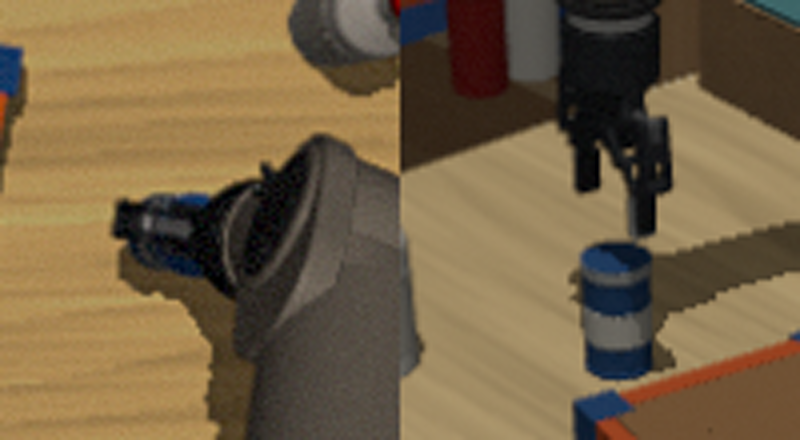

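The fingers straddle the tin: in the crop they are at (587,185) and (645,235), with the lid centred near (616,258). I'll descend.

Emit:
drive_tool:
  commands:
    - {"linear":[0,0.0013,0.02],"dr":[0,0,0],"jaw":0}
    - {"linear":[0,0,0.02],"dr":[0,0,0],"jaw":0}
    - {"linear":[0,0,0.018],"dr":[0,0,0],"jaw":0}
    - {"linear":[0,0,0.01],"dr":[0,0,0],"jaw":0}
    - {"linear":[0,0,0],"dr":[0,0,0],"jaw":0}
  force: 70

```text
clock: 14.08
tcp_pos: [0.4691, -0.3195, 0.061]
orientation: [3.117, -0.318, 0.025]
contact_force: [-0.1, 0.2, 0.1]
grip_width: 0.0852
```

Emit:
drive_tool:
  commands:
    - {"linear":[0,0,0],"dr":[0,0,0],"jaw":0.15}
    - {"linear":[0,0,0],"dr":[0,0,0],"jaw":0.25}
    - {"linear":[0,0,0],"dr":[0,0,0],"jaw":0.35}
    - {"linear":[0,0,0],"dr":[0,0,0],"jaw":1}
    - {"linear":[0,0,0],"dr":[0,0,0],"jaw":1}
    - {"linear":[0,0,0],"dr":[0,0,0],"jaw":1}

```text
clock: 14.82
tcp_pos: [0.47, -0.3198, 0.0627]
orientation: [3.116, -0.318, 0.029]
contact_force: [-0.2, 0.9, -0.7]
grip_width: 0.0566
```

```bash
python3 -c "
from h import *
st()"
```

```text
t 14.82 p [ 0.47   -0.3198  0.0627] F [-0.25  0.86 -0.68] w 0.0566
yaw of tool y -101.64 z [ 0.017 -0.011 -1.   ] shelf xy [ 0.0088 -0.3377]
```

```bash
python3 -c "
from h import *
print(monitor.get_obs()['joints'].round(3),monitor.get_obs()['tau'].round(1))"
```

```text
[ 0.53   0.511 -0.055  1.957  0.047  0.654 -1.329] [  0.3 -53.6   0.8 -19.9   0.   -0.1   0. ]
```

Emit:
drive_tool:
  commands:
    - {"linear":[0,0,0],"dr":[0,0,0],"jaw":0.15}
    - {"linear":[0,0,0],"dr":[0,0,0],"jaw":0.15}
    - {"linear":[-0.004,0,0.003],"dr":[0.4,-1.1,0],"jaw":0.15}
    - {"linear":[-0.004,0,0.003],"dr":[0,0,0],"jaw":0.15}
    - {"linear":[0,0,0],"dr":[0,0,0],"jaw":0.15}

```text
clock: 15.45
tcp_pos: [0.4616, -0.3186, 0.0563]
orientation: [-3.125, 0.32, 0.002]
contact_force: [-0.3, -0.3, 1.4]
grip_width: 0.0728
```

```bash
python3 -c "
from h import *
st(target=(.4625,-.318,.055))"
```

```text
t 15.45 p [ 0.4616 -0.3186  0.0563] F [-0.27 -0.26  1.4 ] w 0.0728
yaw of tool y -101.68 z [-0.001  0.    -1.   ] shelf xy [ 3.000e-04 -3.382e-01]
target [ 0.4625 -0.318   0.055 ] tool shift [ 0.0008 -0.0008  0.0013]
```

Emit:
drive_tool:
  commands:
    - {"linear":[0,0,0],"dr":[0,0,0],"jaw":0.25}
    - {"linear":[0,0,0],"dr":[0,0,0],"jaw":0.3}
    - {"linear":[0,0,0],"dr":[0,0,0],"jaw":1}
    - {"linear":[0,0,0],"dr":[0,0,0],"jaw":1}
    - {"linear":[0,0,0],"dr":[0,0,0],"jaw":1}

```text
clock: 16.08
tcp_pos: [0.4617, -0.3181, 0.0567]
orientation: [-3.125, 0.319, 0.002]
contact_force: [-0.4, 0.4, 1.0]
grip_width: 0.0571
```

```bash
python3 -c "
from h import *
st(target=(.4625,-.318,.055))"
```

```text
t 16.07 p [ 0.4617 -0.3181  0.0567] F [-0.36  0.45  1.04] w 0.0571
yaw of tool y -101.65 z [-0.001  0.001 -1.   ] shelf xy [ 0.0004 -0.3377]
target [ 0.4625 -0.318   0.055 ] tool shift [ 0.0007 -0.0003  0.0017]
```

Emit:
drive_tool:
  commands:
    - {"linear":[0,0,-0.01],"dr":[0,0,0],"jaw":1}
    - {"linear":[0,0,-0.025],"dr":[0,0,0],"jaw":1}
    - {"linear":[0,0,-0.035],"dr":[0,0,0],"jaw":1}
    - {"linear":[0,0,-0.04],"dr":[0,0,0],"jaw":1}
    - {"linear":[0,0,-0.015],"dr":[0,0,0],"jaw":1}
    - {"linear":[0,0,0],"dr":[0,0,0],"jaw":1}

```text
clock: 16.82
tcp_pos: [0.456, -0.3157, 0.1795]
orientation: [-3.119, 0.319, 0.025]
contact_force: [0.3, -0.2, -10.4]
grip_width: 0.0565
```

```bash
python3 -c "
from h import *
st(shelf=(0.0,-.004,.18))"
```

```text
t 16.82 p [ 0.456  -0.3157  0.1795] F [  0.3   -0.19 -10.38] w 0.0565
yaw of tool y -101.67 z [-0.015  0.008 -1.   ] shelf xy [-0.0058 -0.3364]
target [0.5247 0.0096 0.18  ] tool shift [ 0.0015 -0.3324  0.001 ]
```

Lifted (about 10 N). Now carrying the tin over the board.

Emit:
drive_tool:
  commands:
    - {"linear":[0,-0.025,0],"dr":[0,0,0],"jaw":1}
    - {"linear":[0,-0.035,0],"dr":[0,0,0],"jaw":1}
    - {"linear":[0,-0.045,0],"dr":[0,0,0],"jaw":1}
    - {"linear":[0,-0.045,0],"dr":[0,0,0],"jaw":1}
    - {"linear":[0,-0.045,0],"dr":[0,0,0],"jaw":1}
    - {"linear":[0,-0.045,0],"dr":[0,0,0],"jaw":1}
    - {"linear":[0,-0.035,0],"dr":[0,0,0],"jaw":1}
    - {"linear":[0,-0.02,0],"dr":[0,0,0],"jaw":1}

```text
clock: 17.82
tcp_pos: [0.507, -0.0191, 0.1643]
orientation: [-3.116, 0.327, 0.065]
contact_force: [0.8, -1.2, -9.4]
grip_width: 0.0566
```

Emit:
drive_tool:
  commands:
    - {"linear":[0,0,0],"dr":[0,0,0],"jaw":1}
    - {"linear":[0,0,0],"dr":[0,0,0],"jaw":1}

```text
clock: 18.08
tcp_pos: [0.5049, -0.0177, 0.1611]
orientation: [-3.116, 0.322, 0.074]
contact_force: [-0.3, -0.4, -8.5]
grip_width: 0.0568
```

```bash
cat >> h.py <<'E'
def lvl(yawt=None):
    R=Ro.from_rotvec(monitor.get_obs()["orientation"]).as_matrix()
    w=np.cross(R[:,2],[0,0,-1]); print("level dr deg",np.degrees(R.T@w).round(2))
E
python3 -c "
from h import *
st(shelf=(0.0,-.004,.14));lvl()"
```

```text
t 18.07 p [ 0.5049 -0.0177  0.1611] F [-0.29 -0.4  -8.51] w 0.0568
yaw of tool y -101.8 z [-0.046  0.013 -0.999] shelf xy [-0.0143 -0.0346]
target [0.5247 0.0096 0.14  ] tool shift [ 0.0148 -0.0307  0.0205]
level dr deg [-0.16  2.74  0.  ]
```

Emit:
drive_tool:
  commands:
    - {"linear":[0.007,-0.014,0],"dr":[0,1.4,0],"jaw":1}
    - {"linear":[0.007,-0.014,0],"dr":[0,1.3,0],"jaw":1}
    - {"linear":[0,0,0],"dr":[0,0,0],"jaw":1}

```text
clock: 18.45
tcp_pos: [0.5252, 0.0068, 0.1597]
orientation: [-3.122, 0.327, -0.003]
contact_force: [0.3, -0.7, -8.1]
grip_width: 0.0568
```

```bash

python3 -c "
from h import *
st(shelf=(0.0,-.004,.135));lvl()"
```

```text
t 18.45 p [0.5252 0.0068 0.1597] F [ 0.33 -0.65 -8.12] w 0.0568
yaw of tool y -101.97 z [ 0.002  0.002 -1.   ] shelf xy [ 0.001  -0.0066]
target [0.5247 0.0096 0.135 ] tool shift [-0.001  -0.0025  0.0247]
level dr deg [-0.14 -0.08  0.  ]
```

Contact is expected at TCP z ≈ 0.1265. I'll lower in small steps.

Emit:
drive_tool:
  commands:
    - {"linear":[0,-0.0025,0.01],"dr":[0,0,0],"jaw":1}
    - {"linear":[0,0,0.009],"dr":[0,0,0],"jaw":1}
    - {"linear":[0,0,0.004],"dr":[0,0,0],"jaw":1}
    - {"linear":[0,0,0],"dr":[0,0,0],"jaw":1}

```text
clock: 18.95
tcp_pos: [0.525, 0.0083, 0.1345]
orientation: [-3.123, 0.329, 0.0]
contact_force: [0.3, 0.8, -8.9]
grip_width: 0.0565
```

```bash

python3 -c "
from h import *
st(shelf=(0.0,-.004,.1265));lvl()"
```

```text
t 18.95 p [0.525  0.0083 0.1345] F [ 0.32  0.79 -8.9 ] w 0.0565
yaw of tool y -102.04 z [-0.     0.001 -1.   ] shelf xy [ 0.0005 -0.0052]
target [0.5247 0.0096 0.1265] tool shift [-0.0005 -0.0011  0.008 ]
level dr deg [-0.07  0.02 -0.  ]
```

Emit:
drive_tool:
  commands:
    - {"linear":[0,-0.001,0.003],"dr":[0,0,0],"jaw":1}
    - {"linear":[0,0,0.002],"dr":[0,0,0],"jaw":1}
    - {"linear":[0,0,0.001],"dr":[0,0,0],"jaw":1}

```text
clock: 19.32
tcp_pos: [0.5256, 0.0091, 0.1285]
orientation: [-3.123, 0.33, -0.001]
contact_force: [-0.5, -0.4, -7.7]
grip_width: 0.0568
```

Emit:
drive_tool:
  commands:
    - {"linear":[0,0,0.001],"dr":[0,0,0],"jaw":1}

```text
clock: 19.45
tcp_pos: [0.5257, 0.0091, 0.1275]
orientation: [-3.123, 0.33, -0.002]
contact_force: [-0.4, -0.1, -8.4]
grip_width: 0.0568
```

```bash

python3 -c "
from h import *
st(shelf=(0.0,-.004,.1265));lvl()"
```

```text
t 19.45 p [0.5257 0.0091 0.1275] F [-0.44 -0.06 -8.42] w 0.0568
yaw of tool y -102.07 z [ 0.001  0.001 -1.   ] shelf xy [ 0.001  -0.0043]
target [0.5247 0.0096 0.1265] tool shift [-0.001  -0.0002  0.001 ]
level dr deg [-0.08 -0.05  0.  ]
```

Emit:
drive_tool:
  commands:
    - {"linear":[0,0,0.001],"dr":[0,0,0],"jaw":1}

```text
clock: 19.58
tcp_pos: [0.5258, 0.0091, 0.1266]
orientation: [-3.123, 0.33, -0.002]
contact_force: [-0.5, 0.4, -8.2]
grip_width: 0.0568
```

Emit:
drive_tool:
  commands:
    - {"linear":[0,0,0.0007],"dr":[0,0,0],"jaw":1}

```text
clock: 19.7
tcp_pos: [0.526, 0.0091, 0.1264]
orientation: [-3.123, 0.33, -0.002]
contact_force: [-2.8, 0.1, 1.5]
grip_width: 0.0569
```

Emit:
drive_tool:
  commands:
    - {"linear":[0,0,0.0007],"dr":[0,0,0],"jaw":1}

```text
clock: 19.82
tcp_pos: [0.5261, 0.0091, 0.1264]
orientation: [-3.123, 0.33, -0.003]
contact_force: [-3.7, -0.5, 2.9]
grip_width: 0.0565
```

It made firm contact at z = 0.1264: the full weight was taken within about 0.2 mm. Releasing gently.

Emit:
drive_tool:
  commands:
    - {"linear":[0,0,0],"dr":[0,0,0],"jaw":0.3}
    - {"linear":[0,0,0],"dr":[0,0,0],"jaw":0.2}
    - {"linear":[0,0,0],"dr":[0,0,0],"jaw":0.1}
    - {"linear":[0,0,0],"dr":[0,0,0],"jaw":0}
    - {"linear":[0,0,0],"dr":[0,0,0],"jaw":0}

```text
clock: 20.45
tcp_pos: [0.5297, 0.0097, 0.1287]
orientation: [-3.121, 0.33, -0.015]
contact_force: [-0.3, 0.6, -0.1]
grip_width: 0.0857
```

```bash

python3 -c "
from h import *
st();lvl()
cv2.imwrite('pics/r1.png',viewer.grab_frame('scene')[:,:,::-1])"
```

```text
t 20.45 p [0.5297 0.0097 0.1287] F [-0.27  0.61 -0.06] w 0.0857
yaw of tool y -102.07 z [ 0.01   0.002 -1.   ] shelf xy [ 0.0049 -0.0029]
level dr deg [-0.23 -0.53  0.  ]
```

View pics/r1.png

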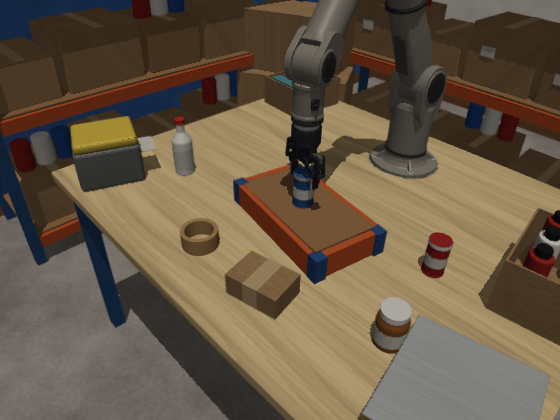

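The tin stands on the board at (303,190) between the open fingers. Withdrawing straight up, then moving aside to check.

Emit:
drive_tool:
  commands:
    - {"linear":[0,0,-0.01],"dr":[0,0,0],"jaw":0}
    - {"linear":[0,0,-0.03],"dr":[0,0,0],"jaw":0}
    - {"linear":[0,0,-0.045],"dr":[0,0,0],"jaw":0}
    - {"linear":[0,0,-0.045],"dr":[0,0,0],"jaw":0}

```text
clock: 21.0
tcp_pos: [0.5261, 0.0093, 0.2605]
orientation: [-3.122, 0.329, -0.003]
contact_force: [1.3, 1.0, -0.4]
grip_width: 0.0849
```

Emit:
drive_tool:
  commands:
    - {"linear":[0,0.05,0],"dr":[0,0,0],"jaw":0}
    - {"linear":[0,0.05,0],"dr":[0,0,0],"jaw":0}
    - {"linear":[0,0.05,0],"dr":[0,0,0],"jaw":0}
    - {"linear":[0,0.05,0],"dr":[0,0,0],"jaw":0}
    - {"linear":[0,0.05,0],"dr":[0,0,0],"jaw":0}
    - {"linear":[0,0.05,0],"dr":[0,0,0],"jaw":0}
    - {"linear":[0,0,0],"dr":[0,0,0],"jaw":0}

```text
clock: 21.88
tcp_pos: [0.4657, -0.2921, 0.27]
orientation: [-3.122, 0.324, -0.03]
contact_force: [0.4, 1.1, -0.0]
grip_width: 0.0853
```

```bash

python3 - <<'E'
from h import *
st()
A=viewer.grab_frame('scene')[:,:,::-1];B=viewer.grab_frame('top')[:,:,::-1]
cv2.imwrite('pics/f_s.png',A);cv2.imwrite('pics/f_t.png',B)
a=A[140:220,255:355];b=B[190:270,235:335]
cv2.imwrite("pics/f_z.png",cv2.resize(np.hstack([b,a]),None,fx=4,fy=4,interpolation=cv2.INTER_CUBIC))
E
```

```text
t 21.88 p [ 0.4657 -0.2921  0.27  ] F [ 0.39  1.09 -0.  ] w 0.0853
yaw of tool y -101.84 z [ 0.019  0.001 -1.   ] shelf xy [-0.0007 -0.3114]
```

View pics/f_t.png

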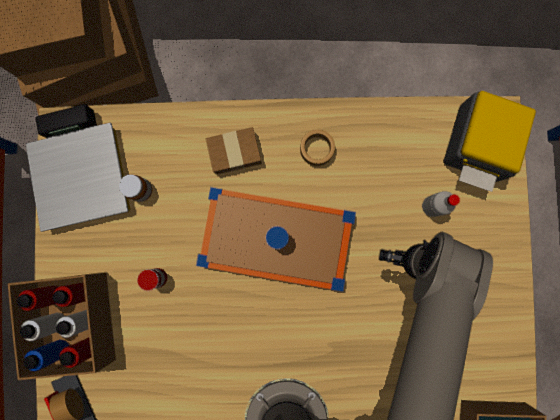

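View pics/f_z.png

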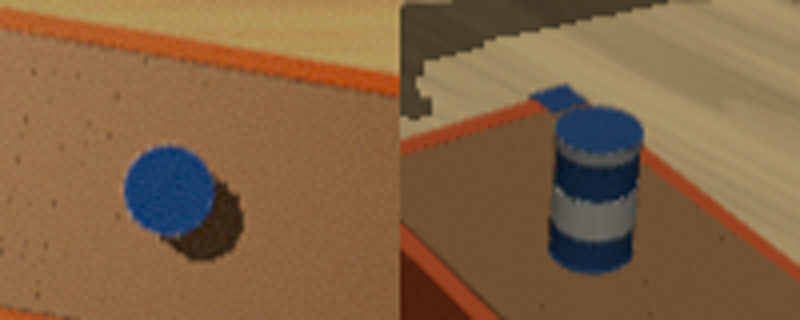

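```bash

python3 - <<'E'
from h import *
t=[((169+.5)/4-.5+235,(191+.5)/4-.5+190)]; s=[((599-400+.5)/4-.5+255,(130+.5)/4-.5+140)]
X=tri(s,t);print(X.round(4),(S.T@(X[0,:2]-SC)).round(4))
p=X[0];
for n in("scene","top"):print(n,proj(n,[[p[0],p[1],.17],[p[0],p[1],.07]]),onz(n,s if n=="scene" else t,.17))
# predicted base outline bottom in crop
a=np.linspace(0,6.28,60); q=proj("scene",np.c_[p[0]+.029*np.cos(a),p[1]+.029*np.sin(a),0*a+.07]); q=(q-[255,140])*4+[400,0]
print("pred base crop: x",q[:,0].min(),q[:,0].max(),"ymax",q[:,1].max())
E
```

```text
[[0.526  0.0094 0.1679]] [ 0.0012 -0.004 ]
scene [[304.38678456 171.4503039 ]
 [302.5765415  202.73121075]] [[0.52843668 0.01168356 0.17      ]]
top [[276.83681098 237.37671518]
 [277.65716554 238.15060067]] [[0.52597186 0.00925685 0.17      ]]
pred base crop: x 547.9864204873058 632.6497222284281 ymax 275.8596010169947
```

The tin is upright: its base outline in the crop spans x 549–634, against 548–633 predicted. Its top measures z ≈ 0.168, against 0.170 for no sag, and the same measurement read 1.4 mm low when the tin stood on the table. The bystanders haven't moved.

```bash
python3 -c "
from bench import job
print(job.hand_in())"
```

```text
the job is handed in; nothing more can be done
None
```

The blue tin is standing upright on the board over the hidden bar, released, and the job is handed in at about 22 s of the 72 s allowed.

- **Finding the bar:** I pressed at seven points along the board, and the highest force read was about 18 N. The board was stiff (about 0.2 mm of give) at shelf y = -8 and +1 mm. It gave about 1 mm at -17 and 1.7 mm at +9, and was clearly springy at -63, -23 and +21.
- **Bar position:** I took the bar's centre to be y ≈ -4 mm. The readings disagree slightly: the inner pair of presses suggests about -5 mm and the outer pair about -2 mm.
- **Grasp:** My first grip on the tin was about 7 mm off-centre and slightly tilted. I opened the fingers, re-centred and gripped again before lifting.
- **Placing:** I lowered the tin in steps of about 1 mm, and the board took its full weight within about 0.2 mm.
- **Last checks:** The two cameras put the tin at shelf (1, -4) mm and upright. Its lid measured z = 168 mm against 170 mm for no sag. The same measurement read 1.4 mm low when the tin stood on the table, so any sag is under 1 mm. The other objects looked unmoved, and the arm was well clear of the tin and shelf.

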